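# Close the quick-release jaw of the board holder on the circuit board

### The arm

A 6-joint arm with a two-finger parallel gripper is mounted at the origin on a cart in front of the work surface, level with it; the furniture and walls round the work are solid. World frame = base frame: x ahead of the robot, y to its left, z up, the work surface at z = 0. Lengths are in m, angles in rad, forces in N, time in s.
With the tool pointing down it reaches from about 0.35 to 0.85 m from the base axis. Payload 8.1 kg.
Tool frame: the origin (TCP) lies on the front face of the gripper's body, between the roots of the fingers; the fingertips stand 73 mm ahead of it and the grasp point (between the pads) lies 54 mm ahead of it; z points along the fingers, y is the line along which they close (so a half turn about z gives the same grasp; the last joint's range is limited). The gripper opens to 85 mm and grips with 20 to 120 N. Pads are 22 mm wide; open, the fingers measure 114 mm over their backs; the gripper's body (76 mm by 85 mm) begins 54 mm behind the grasp point. The pads swing forward as they close: fully open they stand 13 mm farther back than shut.
Start: joints at [-1.35, 0.13, 1.488, -0, 1.523, -0.085], TCP at [0.181, -0.572, 0.304] pointing down, gripper open.
Joint ranges: [-2.96, 2.96], [-0.89, 2.26], [0.02, 2.5], [-1.34, 4.48], [0, 2.73], [-2.66, 2.66]. Speed limits (rad/s): [2.39, 2.39, 2.79, 3.14, 3.14, 3.14].

### API

Orientations are given as [roll, pitch, yaw] about the fixed x, y, z axes, in that order (R = Rz(yaw) Ry(pitch) Rx(roll)).
In Python, from rig import ctrl gives the robot as it stands. Calls block until the motion is done:
- ctrl.goto(position, orientation): joint-space move of the TCP to a pose.
- ctrl.move_linear(position, max_speed=0.15, rotation=None, stop_force=None): straight line of the TCP; rotation=None keeps the orientation; max_speed is the mean speed in m/s. With stop_force (N) it stops when the force on the tool has changed by that much, and returns True; else False.
- ctrl.goto_joints(angles): joint-space move.
- ctrl.gripper_to(opening): opening from 0.0 (shut) to 1.0 (fully open); the grip force is fixed at half the most; returns when the fingers have stopped.
- ctrl.wait(seconds).
- ctrl.inverse_kinematics(position, orientation): joint angles nearest the present ones, or None.
- ctrl.sense(): the state.
- ctrl.get_image(name): name is "side" or "top"; returns a dict with "frame" (480x640x3 uint8, red, green, blue), "K" (3x3 intrinsics, pixels), "k1" (the pictures are not rectified: a ray, as slopes to the right and down, at radius r is drawn at 1 + k1 r^2 times it, then the intrinsics apply), "R" (3x3) and "t" (3): a world point X has camera coordinates R X + t. Camera axes: x right, y down, z forward; pixel columns grow to the right and rows downward; lengths in m; the calibration is good to about 2 mm. A picture is of the moment at which its call begins. There is no depth.
A pose or a line that the arm cannot do raises ctrl.MotionError and nothing moves.
- ctrl.sign_off(): hands the job in; it is judged then, once.
Trained networks look in a picture, given as the dict that the camera call returned (one of the last four; its "shot" number tells which), for a name from the list of things; names that differ only in an ending like _2 or _b are one class to them, and where a whole thing is asked for, a point or a joint stands for the part that bears it (a point fixed in the world has none). Each returns a list of dicts, best first, with "p" (0 to 1); they miss things now and then, are a little off and sometimes report something else, mostly with a low value. They report only what shows in the picture. A call takes as long as a camera call.
- ctrl.recognise(thing, picture): "location" ([column, row] in pixels, amid what is visible of it).
- ctrl.spot_point(thing, picture): "location" ([column, row] in pixels: a listed point, or the origin of a listed thing).
The state is a dict: "time": time; "joints": joint angles; "joint_vel": joint speeds; "joint_torque": joint torques, N m; "position": TCP position; "orientation": TCP orientation; "force": force on the tool from outside, world axes, zero at the start; "ft_torque": the same for the moment, N m; "grip_width": opening from 0.0 (shut) to 1.0 (fully open); "gripper_force": force on a finger pad.
Only numpy, scipy, OpenCV 4.12 (cv2) and the standard library are available. Lean on these libraries where they do the work, as an engineer would, in place of code of your own. Each camera call takes 0.05 s, during which the arm holds its last target. There are 200 camera calls.

### The job

Close the board holder's sliding jaw on the circuit board: with a fingertip press down the black pad in the middle of the jaw to free its brake, and keeping it pressed push the jaw all the way to the marked stop posts; then let go so that the pad springs up and the brake holds. Do not force the jaw along with the pad up, and leave the tools and tins round it where they are.

Things in the scene. Friction and masses are not known exactly. Their poses are not given: they have to be found in the camera images.
- holder: circuit board holder: dark steel base plate 120 x 310 x 10 mm, fixed to the table. Origin: centre of the plate's underside. Its y axis runs along the rail; the sliding jaw closes towards +y, where a fixed grooved aluminium bar (116 mm long, y = 119 to 145 mm, 46 mm high) holds the circuit board
- board_edge (a point): middle of the free edge of the green circuit board, 80 (holder x) x 90 (y) x 2 mm, fast in the fixed bar; level, its top 31 mm above the table, parts on it reach 40 mm above the table. Edge at holder y = 33 mm; it enters the sliding jaw's groove when the jaw is closed
- jaw (a joint): sliding jaw along holder +y, in m: 0 = fully open, 0.090 = closed, its front bar against the two stop posts (hard stop); starts between 0 and 0.055. A friction brake holds it against about 15 N while the pad is up; the brake eases as the pad goes down and is off from 0.13 rad of pad turn; then the jaw slides with about 1.5 N and stays where it is left
- release (a joint): turn of the release pad in rad: about 0 = up and level (brake on), 0.25 = fully down. It hinges at its rear (-y) end, 30 mm behind its middle: 0.13 rad (brake off) lowers its middle by 4 mm. A spring lifts it: a point press in the middle needs 5 N to start and 6.5 N to go fully down; a wide fingertip bears nearer the hinge and needs up to 8 N. It may draw the jaw along a few mm
- pad_top (a point): centre of the top of the black ribbed release pad in the middle of the sliding jaw; moves with both. Pad 44 (holder x) x 42 (y) mm, 40 mm above the table when up. 30 mm from its centre at the -y and +y ends stand walls 8 mm higher than the pad: rear wall (-y) 50 mm wide, 8 thick, front bar (+y) 116 wide, 12 thick. A finger on the pad drags the jaw by friction or pushes at the front bar; x sides open
- jaw_front (a point): centre of the upper front edge of the sliding jaw's front bar, 42 mm ahead (+y) of the pad's centre, 46 mm above the table
- stop_line (a point): point midway between the two stop posts, level with their tops (44 mm above the table), in the plane of their faces towards the jaw: steel posts 12 x 12 mm at x = +-52 mm on either side of the board, a white line scribed on top of each. With the jaw closed, jaw_front stands in this plane
- side_cutters: red-handled side cutters, 36 x 128 x 12 mm, loose bystander; origin under its middle
- flux_tin: small open flux tin, 46 mm across, 16 mm high, loose bystander; origin under its middle
- wick_reel_1: small turquoise reel of desolder braid, 48 x 64 x 11 mm, loose bystander; origin under its middle
- hex_driver: small grey driver, 12 x 95 x 12 mm, loose bystander; origin under its middle

How it is judged:
On the way, in this order (a step that is already met when the one before it is completed fails the run):
1. the pad is pressed with the jaw still near its starting place (value of joint release above 0.05 rad and value of joint jaw below 0.065 m), for 0.05 s.
2. the jaw has reached the stop posts with the pad pressed (value of joint jaw above 0.087 m and value of joint release above 0.03 rad), for 0.05 s.
At the end, for the whole second after the job is handed in: the jaw rests within 3 mm of the stop posts, the pad has sprung up (within 0.03 rad, 1 mm at its middle), each bystander lies within 20 mm of where it was (value of joint jaw above 0.087 m and value of joint release below 0.03 rad and velocity of joint jaw between -0.003 and 0.003 m/s and distance of each of side_cutters, flux_tin, wick_reel_1, hex_driver from where it was at the start of the episode below 0.02 m); the robot touches nothing.
It fails at once if the jaw is forced along with the pad up (velocity of joint jaw above 0.03 m/s and value of joint release below 0.02 rad).
It fails at once if a bystander is moved (over 20 mm) or lifted (distance of any of side_cutters, flux_tin, wick_reel_1, hex_driver from where it was at the start of the episode above 0.02 m).
It also fails if it takes over 38 s, if anything falls off the work surface, if the arm or the gripper's body presses on something with over 40 N, if the wrist force passes 120 N, or if a joint passes its speed limit or range.

## Working session

There is one attempt and no reset: what is moved stays moved. The work goes in short steps, each a Python script; the robot and the scene stay as the last script left them, time stands still between calls to the robot, and variables do not carry over. Pictures are saved under pics/ and viewed, at most 10 in all, crops included, and the job is handed in when it is done.

```bash
mkdir -p pics; cat > h.py <<'E'
import numpy as np, cv2
from rig import ctrl
def ray(im,px):
    D=np.array([im["k1"],0,0,0,0],float)
    u=cv2.undistortPoints(np.array([[px]],float),np.array(im["K"],float),D)[0,0]
    R=np.array(im["R"]);t=np.array(im["t"])
    return -R.T@t, R.T@np.array([u[0],u[1],1.])
def onz(im,px,z):
    c,d=ray(im,px); return c+d*(z-c[2])/d[2]
def proj(im,X):
    R=np.array(im["R"]);t=np.array(im["t"])
    return cv2.projectPoints(np.array([X],float),cv2.Rodrigues(R)[0],t,np.array(im["K"],float),np.array([im["k1"],0,0,0,0],float))[0][0,0]
def save(im,n): cv2.imwrite(f"pics/{n}.png",im["frame"][:,:,::-1])
Z=dict(pad_top=.04,jaw_front=.046,stop_line=.044,board_edge=.031,holder=0,side_cutters=0,flux_tin=0,wick_reel_1=0,hex_driver=0)
E
python3 - <<'E'
from h import *
np.set_printoptions(precision=4,suppress=True)
for n in("top","side"):
    im=ctrl.get_image(n);save(im,n+"0");print(n,ray(im,[320,240]))
    for k,z in Z.items():
        for r in ctrl.spot_point(k,im)[:2]: print(k,r["p"],np.round(r["location"]),onz(im,r["location"],z))
print(ctrl.sense()["time"])
E
```

```text
top (array([ 0.4448, -0.0661,  1.5404]), array([ 0.086 ,  0.0037, -0.9964]))
pad_top 0.75 [229. 229.] [0.5984 0.1807 0.04  ]
jaw_front 0.66 [238. 245.] [0.5553 0.1548 0.046 ]
stop_line 0.94 [247. 262.] [0.5118 0.1305 0.044 ]
board_edge 0.88 [250. 261.] [0.5165 0.1251 0.031 ]
board_edge 0.25 [237. 173.] [0.7514 0.1662 0.031 ]
holder 0.74 [245. 250.] [0.5465 0.1435 0.    ]
side_cutters 0.67 [233. 175.] [0.7516 0.1823 0.    ]
flux_tin 0.53 [318. 170.] [ 0.7703 -0.0502  0.    ]
hex_driver 0.39 [434. 295.] [ 0.4352 -0.3721  0.    ]
side (array([0.365 , 0.7139, 0.807 ]), array([ 0.2104, -0.7073, -0.6749]))
pad_top 0.89 [279. 342.] [0.5976 0.1712 0.04  ]
jaw_front 0.95 [305. 337.] [0.5577 0.1535 0.046 ]
stop_line 0.93 [336. 332.] [0.512  0.1258 0.044 ]
board_edge 0.86 [332. 338.] [0.5174 0.1312 0.031 ]
board_edge 0.15 [313. 356.] [0.5372 0.1753 0.031 ]
holder 0.77 [311. 352.] [0.5489 0.1473 0.    ]
side_cutters 0.85 [199. 336.] [0.7494 0.1721 0.    ]
flux_tin 0.59 [238. 252.] [ 0.7665 -0.0504  0.    ]
wick_reel_1 0.56 [394. 233.] [ 0.4737 -0.197   0.    ]
hex_driver 0.68 [424. 191.] [ 0.4351 -0.3602  0.    ]
1.0
```

View pics/top0.png

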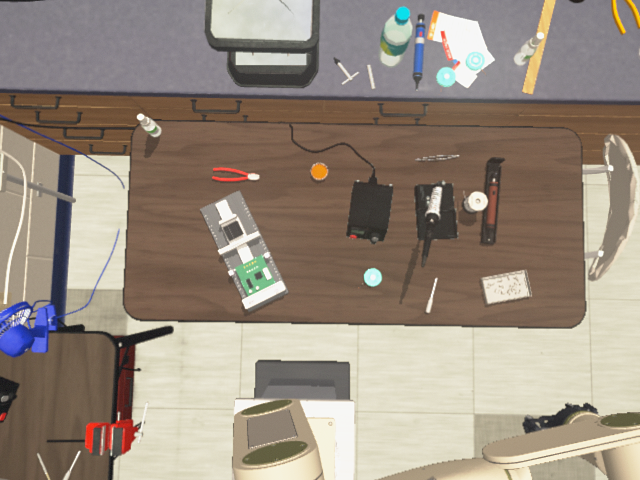

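View pics/side0.png

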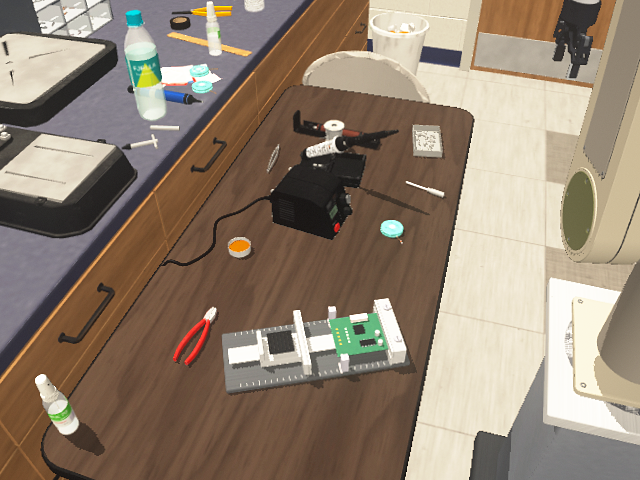

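The top view shows the holder at px (200–287, 195–310), with the black pad at about (233,230), the posts and the board. The cutters are at (235,175), the tin at (319,171), the reel at (373,277) and the driver at (432,295). The detections fit the picture and the given sizes: pad to jaw_front measures about 46 mm. Next I fit the rail axis and hover above the pad with the fingers shut.

```bash
cat > fit.py <<'E'
from h import *
from scipy.optimize import least_squares
# averages of both cameras
P=dict(pad=(.598,.176),jf=(.5565,.154),stop=(.512,.128),be=(.517,.1282),ho=(.5477,.1454))
def f(v):
    x,y,a,s,q=v;d=np.array([np.cos(a),np.sin(a)])
    Y=dict(pad=q,jf=q+.042,stop=s,be=.033,ho=0)
    return np.concatenate([np.array(P[k])-[x,y]-Y[k]*d for k in P])
r=least_squares(f,[.5477,.1454,-2.63,.036,-.05])
a=r.x[2];d=np.array([np.cos(a),np.sin(a)]);o=r.x[:2];q=r.x[4];s=r.x[3]
pad=o+q*d
E
python3 - <<'E'
from fit import *
print(r.x,np.round(r.fun*1e3,1),"travel",s-q-.042,"pad",pad)
for yaw in(a,a+np.pi):
    print(yaw,ctrl.inverse_kinematics([*pad,.25],[np.pi,0,yaw]))
yaw=min((a,a+np.pi),key=lambda w:abs(ctrl.inverse_kinematics([*pad,.25],[np.pi,0,w])[5]) if ctrl.inverse_kinematics([*pad,.25],[np.pi,0,w]) is not None else 9)
ctrl.gripper_to(0.0)
p=pad+.006*d
ctrl.goto([*p,.25],[np.pi,0,yaw])
ctrl.move_linear([*p,.150],max_speed=.1)
s_=ctrl.sense();print(yaw,s_["position"],s_["force"],s_["time"])
for n in("top","side"):
    im=ctrl.get_image(n);save(im,n+"1")
    f_=im["frame"]
    u,v=proj(im,[*p,.06]).astype(int)
    c=f_[max(v-75,0):v+75,max(u-100,0):u+100];cv2.imwrite(f"pics/{n}1c.png",cv2.resize(c,None,fx=4,fy=4,interpolation=3)[:,:,::-1])
    print(n,u,v)
    for k in("pad_top","jaw_front"):
        for r_ in ctrl.spot_point(k,im)[:1]: print(k,r_["p"],r_["location"],onz(im,r_["location"],Z[k]))
E
```

```text
[ 0.54598956  0.14617538 -2.61791732  0.03852342 -0.05748469] [ 2.2  1.1 -2.9  0.1 -0.6  1.1 -0.4 -1.5  1.7 -0.8] travel 0.05400811236321825 pad [0.59577057 0.17492154]
-2.617917316346312 [ 0.20302786  0.21560593  1.49191721  0.          1.43406951 -1.8914438 ]
0.523675337243481 [ 2.03027864e-01  2.15605931e-01  1.49191721e+00 -4.44089210e-16
  1.43406951e+00  1.25014885e+00]
0.523675337243481 [0.59120001 0.17204882 0.1510212 ] [0.50297219 0.68820267 0.70373008] 5.9
top 231 231
pad_top 0.61 [229.4, 230.8] [0.59411107 0.18029081 0.04      ]
jaw_front 0.58 [237.3, 243.8] [0.55947451 0.15730421 0.046     ]
side 282 335
pad_top 0.82 [278.8, 341.0] [0.59836948 0.16907917 0.04      ]
jaw_front 0.76 [305.2, 337.6] [0.55685205 0.15393425 0.046     ]
```

View pics/side1c.png

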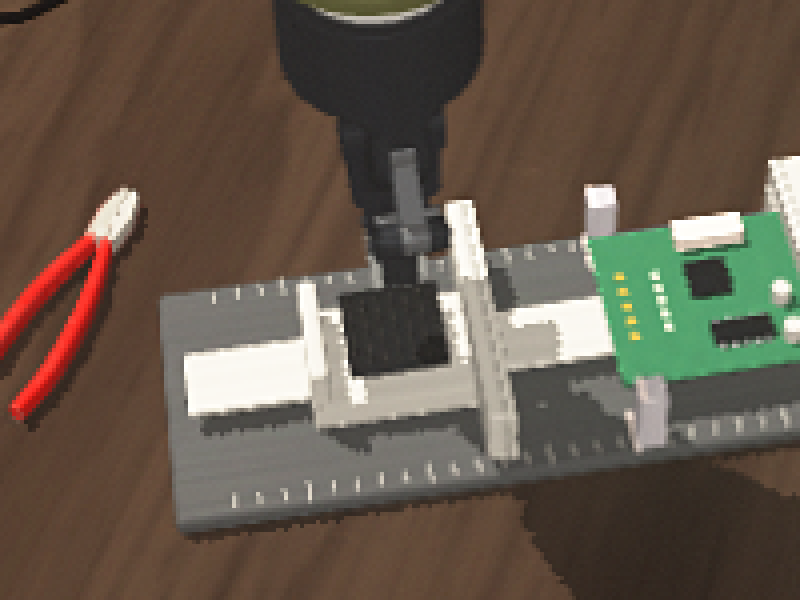

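View pics/top1c.png

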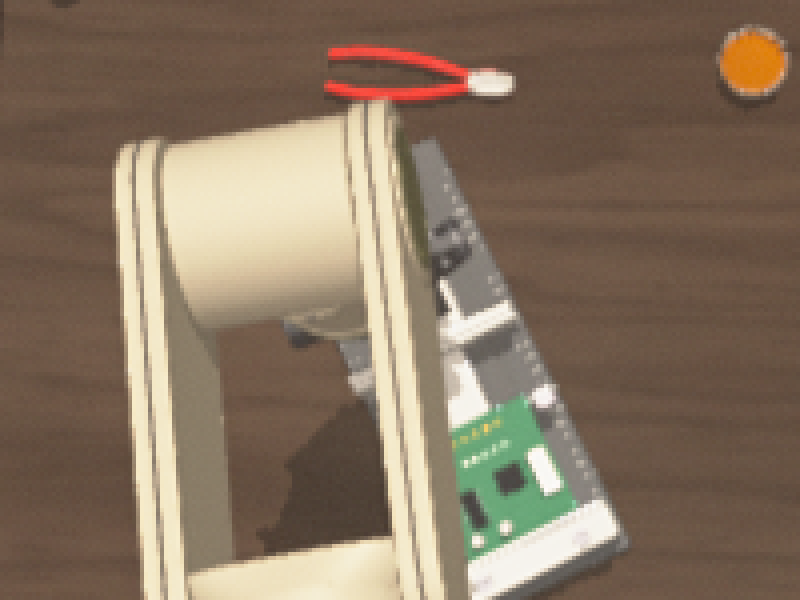

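The side crop shows the shut fingertip (400,283) directly above the black pad (340–448, 285–375), clear of the front bar at x≈450–515. The fit agrees with the picture, so I press now.

```bash
python3 - <<'E'
from fit import *
np.set_printoptions(precision=4,suppress=True)
p=pad+.006*d
def st(m):
    s=ctrl.sense();print(m,np.array(s["position"]),np.array(s["force"]),round(s["time"],2));return s
ctrl.move_linear([*p,.122],max_speed=.06); st("pre")
print(ctrl.move_linear([*p,.100],max_speed=.012,stop_force=3.5)); s=st("contact")
z=s["position"][2]
if .104<z<.121:
    print(ctrl.move_linear([*p,z-.0055],max_speed=.012,stop_force=16)); st("pressed")
    im=ctrl.get_image("side");u,v=281,335;c=im["frame"][v-75:v+75,u-100:u+100]
    cv2.imwrite("pics/s2.png",cv2.resize(c,None,fx=4,fy=4,interpolation=3)[:,:,::-1])
E
```

```text
pre [0.5904 0.1719 0.1216] [0.643  1.1659 0.7786] 6.82
True
contact [0.5901 0.1717 0.1116] [ 0.1424 -0.237   3.3015] 7.78
False
pressed [0.5911 0.1721 0.1069] [-0.8951  0.4877  6.2241] 8.37
```

View pics/s2.png

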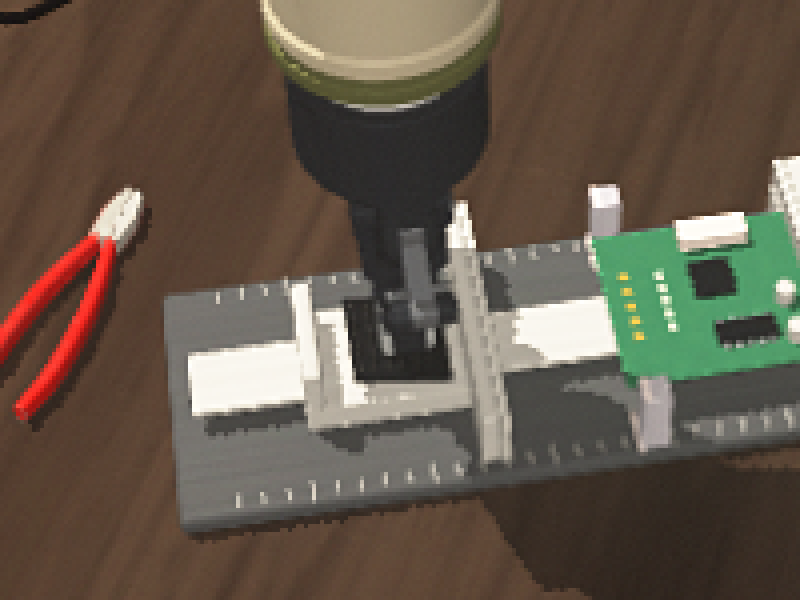

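The finger presses the pad 4.7 mm down (about 5.5 N), with the jaw still near its start and the finger clear of the bar. I add a little depth, then push slowly along the rail.

```bash
python3 - <<'E'
from fit import *
np.set_printoptions(precision=4,suppress=True)
def st(m):
    s=ctrl.sense();P_=np.array(s["position"]);F=np.array(s["force"]);print(m,P_,"F",F,"along",F[:2]@d,"y",(P_[:2]-o)@d,round(s["time"],2));return s
p=pad+.006*d; z=.1051
ctrl.move_linear([*p,z],max_speed=.012,stop_force=12); st("deeper")
for D in(.02,.04,.055,.065,.075):
    hit=ctrl.move_linear([*(p+D*d),z],max_speed=.015,stop_force=9); st((D,hit))
    if hit: break
im=ctrl.get_image("side");u,v=310,335;c=im["frame"][v-75:v+75,u-100:u+100]
cv2.imwrite("pics/s3.png",cv2.resize(c,None,fx=4,fy=4,interpolation=3)[:,:,::-1])
E
```

```text
deeper [0.5912 0.1722 0.1059] F [-1.1355  0.824   6.0277] along 0.5712687106378551 y -0.052134780723148144 8.67
(0.02, False) [0.5738 0.1628 0.1059] F [-1.3416  3.1349  5.1868] along -0.4058725890499302 y -0.032370100588555696 10.15
(0.04, False) [0.5557 0.1519 0.1051] F [-1.2854  2.4527  5.3979] along -0.1133739104122356 y -0.01129807662092301 11.63
(0.055, False) [0.5428 0.1444 0.105 ] F [-1.3003  2.3513  5.4011] along -0.049824045230846124 y 0.0036582924528814845 12.78
(0.065, False) [0.5341 0.1392 0.105 ] F [ 0.9297 -0.6022  4.5039] along -0.5039634790776681 y 0.013765075784911629 13.6
(0.075, True) [0.5335 0.1389 0.1053] F [0.7032 0.8017 2.2414] along -1.0098594675815056 y 0.014434412878156841 13.91
```

View pics/s3.png

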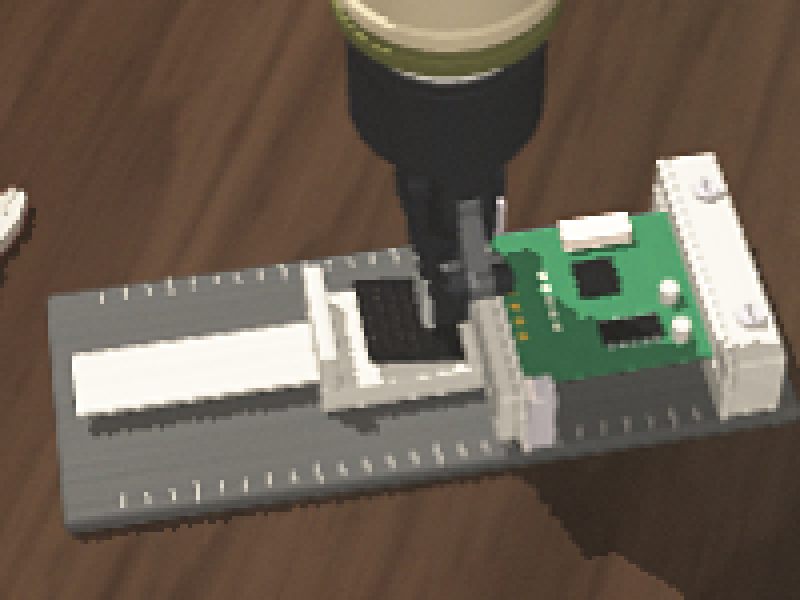

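The jaw now stands at the near post (bar edge 522, post 528 at row 440) and the finger is in the front of the pocket. I press a bit deeper and nudge once more to confirm the hard stop before lifting.

```bash
python3 - <<'E'
from fit import *
np.set_printoptions(precision=4,suppress=True)
def st(m):
    s=ctrl.sense();P_=np.array(s["position"]);F=np.array(s["force"]);print(m,P_,"F",F,"along",F[:2]@d,"y",(P_[:2]-o)@d,round(s["time"],2));return s
q0=np.array(ctrl.sense()["position"])[:2]
print(ctrl.move_linear([*q0,.1030],max_speed=.012,stop_force=10)); zz=st("deep")["position"][2]
print(ctrl.move_linear([*(q0+.010*d),zz],max_speed=.012,stop_force=14)); s1=st("push")
q1=np.array(s1["position"])[:2]
ctrl.wait(.2); st("hold")
ctrl.move_linear([*q1,.135],max_speed=.04); st("up")
ctrl.move_linear([*q1,.26],max_speed=.12)
ctrl.goto([.45,-.1,.32],[np.pi,0,.5237])
for n in("side","top"):
    im=ctrl.get_image(n)
    for k in("jaw_front","stop_line","pad_top"):
        for r_ in ctrl.spot_point(k,im)[:1]: print(n,k,r_["p"],np.round(r_["location"],1),(onz(im,r_["location"],Z[k])[:2]-o)@d)
    u,v=proj(im,[.53,.137,.04]).astype(int)
    c=im["frame"][max(0,v-60):v+60,max(u-80,0):u+80];cv2.imwrite(f"pics/{n}4.png",cv2.resize(c,None,fx=5,fy=5,interpolation=3)[:,:,::-1])
st("end")
E
```

```text
False
deep [0.5339 0.1391 0.1036] F [-0.9561  1.1584  7.8842] along 0.24868924795922123 y 0.014059609256626016 14.32
True
push [0.5332 0.1387 0.1039] F [0.784  1.0211 1.0988] along -1.18956143723722 y 0.014777719271805408 14.69
hold [0.5333 0.1387 0.1039] F [1.24   0.5334 1.4217] along -1.3405275758354018 y 0.014744774405052058 14.89
up [0.533  0.1387 0.1347] F [ 0.4219 -0.0396  0.197 ] along -0.34551587231498293 y 0.015041312836586457 15.82
side jaw_front 0.87 [334.9 331.3] 0.03811677441435809
side stop_line 0.72 [309.  333.8] -0.0050709630649822
side pad_top 0.65 [308.9 336.3] -0.005751318731313774
top jaw_front 0.9 [248.6 262.8] 0.04131074988610182
top stop_line 0.75 [247.8 261.1] 0.03614356256240582
top pad_top 0.64 [241.2 247.8] -0.003742020931024071
end [ 0.4502 -0.0995  0.3198] F [-0.2797 -0.5615  0.3062] along 0.522956203386998 y 0.20585459306267237 18.43
```

View pics/side4.png

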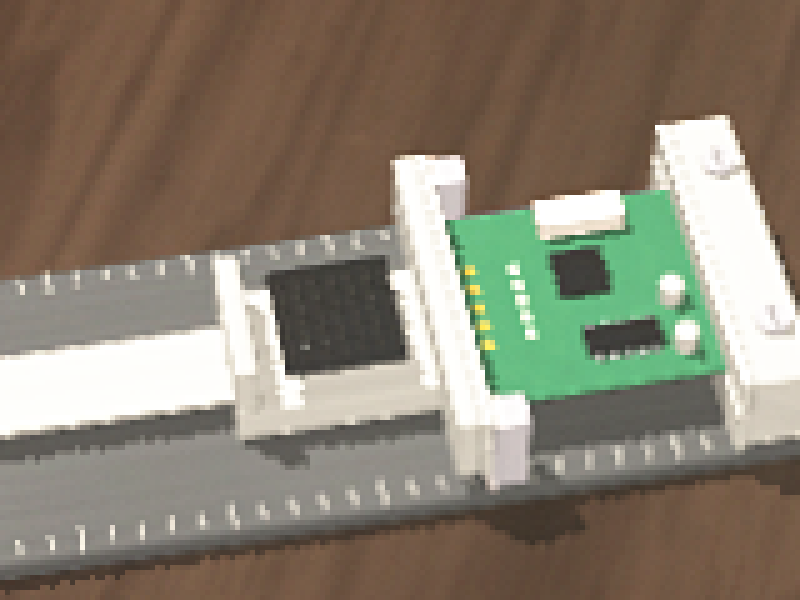

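View pics/top4.png

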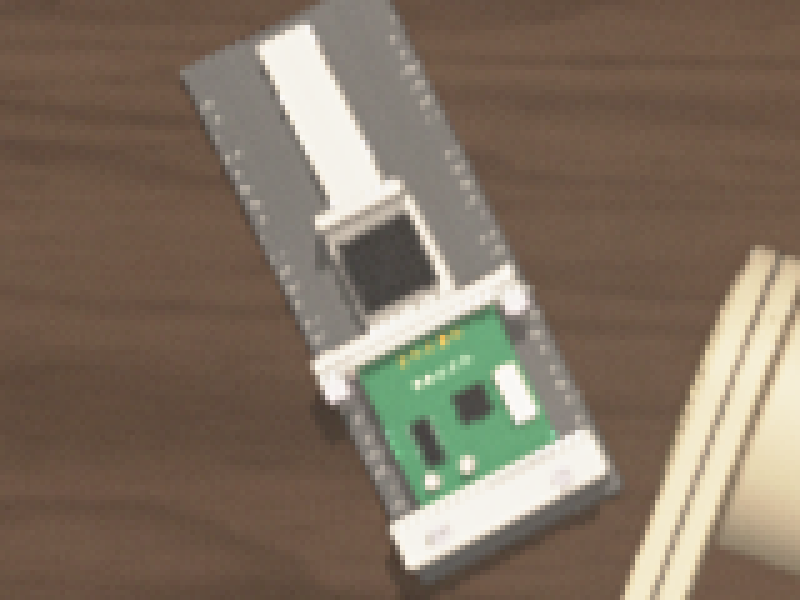

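Both views show the front bar flush against both posts (side 490,440 and 440,190; top 330,380 and 515,295), the pad up and the arm clear. I hand in.

```bash
python3 -c "
from rig import ctrl
print(ctrl.sign_off())"
```

```text
the job is handed in; nothing more can be done
None
```

The jaw is closed against both stop posts with the pad sprung up, the arm is clear and touched none of the tools or tins, and the job was handed in at about 18.5 s; the sign-off returned no verdict.

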